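Load the key sander and latch its guard door

ROBOT

A 7-joint arm with a two-finger parallel gripper is mounted at the origin on the work surface. World frame = base frame: x ahead of the robot, y to its left, z up, the work surface at z = 0. Lengths are in mm, angles in rad, forces in N, time in s.
With the tool pointing down it reaches from about 400 to 875 mm from the base axis. Payload 4.4 kg.
Tool frame: the origin (TCP) lies at the very end of the fingers, on their centre line; the grasp point (between the pads) lies 19 mm behind it; y points along the fingers, x is the direction in which the jaws open and shut, and the axes are right-handed (so a half turn about y gives the same grasp; the last joint's range is limited). The gripper opens to 85 mm and grips with 20 to 120 N. Pads are 22 mm wide; open, the fingers measure 114 mm over their backs; the gripper's body (76 mm by 85 mm) begins 54 mm behind the grasp point. The pads swing forward as they close: fully open they stand 13 mm farther back than shut.
Start: joints at [-1.35, 0.628, 0.038, 1.517, -0.027, 0.996, -0.02], TCP at [183.85, 623.472, 231.313] pointing down, gripper open.
Joint ranges: [-3.06, 3.06], [-0.37, 2.12], [-1.25, 1.32], [0.18, 2.47], [-1.1, 4.24], [0.23, 1.98], [-2.94, 2.94]. Speed limits (rad/s): [2.57, 2.57, 3.14, 3.14, 3.14, 3.14, 3.14].

INTERFACE

Orientations are given as [roll, pitch, yaw] about the fixed x, y, z axes, in that order (R = Rz(yaw) Ry(pitch) Rx(roll)).
In Python, from cell import readout, eyes, finish_job gives the robot as it stands. The module is installed in compiled form; this text tells all that it offers.
- The arm moves only by the tool apply_moves, never from a script. Its argument "commands" is a list that holds one entry, the list of rows, each a list of 6 numbers: the shift along the tool's x, y, z in units of 0.04 m (1.0 is 0.04 m), then the turn, a rotation vector about the tool's x, y, z in units of 5 degrees (1.0 is 5 degrees). A call has 1 to 8 rows; each row shifts and turns the pose as measured when the row begins, along the tool's axes as they then stand; what a row does not reach is not made up. A row lasts 1/12 s, in which the tool goes at most 41.7 mm and 7.16 degrees, less where a joint would pass 70% of its speed; a pose out of reach is approached as far as the arm can. A call with a number of a shift or a turn outside -1 to 1 is refused whole. A call with a gripper value outside its range is refused whole. "claw" is the finger opening in mm, from 0 to 85.4, set as the call begins (left out, the last holds). The fingers move at their own pace and stop on an object; the grip force is fixed at half the most. Time passes only in rows, so rows that do not move let the fingers close. It gives the time, the measured TCP pose, the force and the opening at its end, in the units of the state.
- readout.read_state(): the state, without advancing time (a new reading comes with each control period).
- eyes.get_image(name): name is "scene" or "top" or "wrist"; returns a dict with "image" (400x640x3 uint8, red, green, blue), "mtx" (3x3 intrinsics, pixels), "k1" (the pictures are not rectified: a ray, as slopes to the right and down, at radius r is drawn at 1 + k1 r^2 times it, then the intrinsics apply), "rvec" (rotation vector, rad) and "tvec" (3), from world to camera coordinates, as OpenCV has them. Camera axes: x right, y down, z forward; pixel columns grow to the right and rows downward; lengths in mm; the calibration is good to about 2 mm. A picture is of the moment at which its call begins. There is no depth.
- finish_job(): hands the job in, once; it reports no verdict.
The state is a dict: "clock": time; "qpos": joint angles; "qd": joint speeds; "tau": joint torques, N m; "eef_pos": TCP position; "tool_rot": TCP orientation; "force": force on the tool from outside, world axes, zero at the start; "torque": the same for the moment, N m; "width": finger opening in mm.
Only numpy, scipy, OpenCV 4.12 (cv2) and the standard library are available. Lean on these libraries where they do the work, as an engineer would, in place of code of your own. Each camera call takes 0.05 s, during which the arm holds its last target. There are 200 camera calls.

TASK

Lay the loose white-topped key block in the sander's cradle, white side up, between its stops, and let go of it. Then gently push the yellow guard door shut until its spring latch snaps in behind the strike and holds the door on its own: do not slam it or force it past its stop (20 N is too much), and leave the other things on the bench where they are.

Things in the scene. Friction and masses are not known exactly. Their poses are not given: they have to be found in the camera images.
- guard: Guarded bench sander, fixed: grey base 240 x 250 mm, clear side panels at y = +-117 mm, white motor box, open top, none of it over 152 mm high. Origin: centre of its underside, on the bench. x points from door to motor (the way the door closes), y to the hinge side, z up. A sanding disc (radius 52 mm, axis along x, 98 mm up) stands at x = 70 mm. Pressing guard or door with 20 N counts as forcing it.
- cradle (a point): Centre of the cradle's floor: the aluminium bed top inside the guard, 90 mm above the bench; axes as the guard's. Dark steel stops 12 mm high: two end stops 100 mm apart (along x), and side lugs 32 mm apart (along y) only at the last 18 mm of each end, so the middle 64 mm is open for fingers. The block lies along x with 5 mm spare at each end, 4.5 mm at each side.
- block_mid (a point): Centre of the loose key block: wood with a white plastic top, 90 mm long (its x), 23 mm wide (its y), 32 mm high (its z, up), 40 to 85 g. It starts on the bench, white side up, on the left or right in front of the sander.
- door (a joint): Door angle, rad: 0 = nominally shut, grows as it opens towards the robot; starts 0.55 to 0.95. Yellow-framed clear leaf 12 mm thick, centred on the hinge axis, 4 to 178 mm from it, 16 to 151 mm above the bench. Swings freely, stays where left until the last 40 mm. Its latched angle is not exactly 0: the strike sits up to 15 mm further in or out, which no reading shows, so find it by feel.
- door_hinge (a point): Point on the door's vertical hinge axis, 83 mm above the bench; at x = -100, y = +94 mm in the guard's frame. Turns with the door: its x is the closing direction (normal to the leaf, inwards), its -y runs along the leaf to the free edge.
- push_spot (a point): A good place to push: on the door's outer face (towards the robot), 140 mm from the hinge axis, 115 mm above the bench, 36 mm below the door's top edge. Axes are the door's: x is the closing direction (into the face), y towards the hinge, z up. The bumper yields about 3 N per mm here.
- latch (a joint): Brass bolt in the door's free edge, bevel facing in; m: 0 = sprung out, 0.008 = pressed in by the strike. It meets the steel strike 20 mm (at the edge) before its latched place, rides over with 5 to 12 N at push_spot, rubbing included, and snaps out 1 to 2 mm past it, where a sprung bumper already pushes back. Unlatched, the door is pushed open again. Reads near 0 both before the strike and once latched.
- bumper (a joint): Travel of the small sprung rubber bumper that sits with the strike and meets the door's inner face near its free edge, m: 0 = untouched, grows as the door presses it. The latched door, let go, keeps it compressed by 0.001 to 0.003; an unlatched door is thrown off it. Its dead stop is at 0.005 (about 12 N at push_spot); pressing beyond that only raises the force.
- tin: Bystander: small white tin with a red label, 60 mm across, 60 mm high; origin at the centre of its underside. Stands on the other side from the block.
- glue: Bystander: green glue bottle with a yellow label, 56 mm across, 150 mm high; origin at the centre of its underside.
- screwdriver: Bystander: loose orange-handled screwdriver lying on the bench left of the sander; origin near its middle, on the bench.
- brush: Bystander: brush lying on the bench to the robot's right; origin near its middle, on the bench.
- sharps_tray: Bystander: open wooden tray 140 x 160 x 35 mm with three black key tops; origin at the centre of its underside.
Not all that is in view belongs to the job. What is shaped like the part that bears block_mid but purple or red is not meant.

How it is judged (in metres and radians):
On the way, in this order (a step that is already met when the one before it is completed fails the run):
1. the key block lies in the cradle, released, while the door is still open (x of block_mid in the frame of cradle between -0.009 and 0.009 m and y of block_mid in the frame of cradle between -0.009 and 0.009 m and z of block_mid in the frame of cradle between 0.012 and 0.02 m and angle between the x axis of block_mid and the x axis of cradle, either way round below 0.25 rad and angle between block_mid's own z axis and vertical below 0.15 rad and contact force between the fingers and block below 0.05 N and value of joint door above 0.3 rad), for 0.2 s.
2. the door is shut with the bolt sprung out behind the strike (value of joint door below 0.11 rad and value of joint latch below 0.0015 m and value of joint bumper above 0.0004 m), for 0.2 s.
At the end, for the whole second after the job is handed in: Block at rest in the cradle, white side up, released: centre within 9 mm of the cradle's in x and y and 12 to 20 mm above its floor, along x within 0.25 rad, tilt under 0.15 rad. Door latched: angle under 0.11 rad, latch under 1.5 mm, bumper kept compressed by over 0.4 mm (all of step 2 and x of block_mid in the frame of cradle between -0.009 and 0.009 m and y of block_mid in the frame of cradle between -0.009 and 0.009 m and z of block_mid in the frame of cradle between 0.012 and 0.02 m and angle between the x axis of block_mid and the x axis of cradle, either way round below 0.25 rad and angle between block_mid's own z axis and vertical below 0.15 rad and contact force between the fingers and block below 0.05 N and linear speed of block below 0.02 m/s); the robot touches nothing.
It fails at once if the guard or its door is pressed with more than 20 N (contact force between any of the fingers, the arm and guard above 20 N).
It fails at once if the door is slammed (closing faster than 2.5 rad/s) (velocity of joint door below -2.5 rad/s).
It fails at once if the tin, the glue bottle, the screwdriver, the brush or the tray is moved by more than 25 mm (distance of any of tin, glue, screwdriver, brush, sharps_tray from where it was at the start of the episode above 0.025 m).
It also fails if it takes over 59 s, if anything falls off the work surface, if the arm or the gripper's body presses on something with over 40 N, if the wrist force passes 120 N, or if a joint passes its speed limit or range.

## Working session

There is one attempt and no reset: what is moved stays moved. The work goes in short steps, Python scripts to look and compute and a tool call to move; the robot and the scene stay as the last step left them, time stands still between calls to the robot, and variables do not carry over. Pictures are saved under pics/ and viewed, about 8 in all and at most 12, crops included, and the job is handed in when it is done.

Besides the shell and the picture viewer there is one more tool, called after "Request:" as a command line: name --argument value ..., lists and objects as JSON in quotes. apply_moves: Moves the arm, as the interface text tells. Shifts and turns lie within -1 to 1; 1 stands for 0.04 m of shift or 5 degrees of turn. Its arguments: {"type":"object","properties":{"commands":{"type":"array"},"claw":{"type":"number"}},"required":["commands"]}

```bash
mkdir -p pics
cat > h.py <<'E'
import numpy as np, cv2
from cell import readout, eyes, finish_job
from scipy.spatial.transform import Rotation as R
def grab(n):
    d=eyes.get_image(n); np.savez(f'pics/{n}.npz',**{k:np.asarray(v) for k,v in d.items()})
    return d
def load(n): return dict(np.load(f'pics/{n}.npz'))
def save(im,f): cv2.imwrite(f'pics/{f}.png',im[:,:,::-1])
def ray(d,u,v):
    K=np.array(d['mtx']);x=(u-K[0,2])/K[0,0];y=(v-K[1,2])/K[1,1];k=float(d['k1'])
    rd=np.hypot(x,y);r=rd
    for _ in range(30): r=rd/(1+k*r*r)
    s=r/rd if rd>0 else 1
    M=cv2.Rodrigues(np.array(d['rvec'],float))[0];t=np.array(d['tvec'],float).ravel()
    return -M.T@t, M.T@np.array([x*s,y*s,1])
def onz(d,u,v,z):
    c,r=ray(d,u,v); return c+r*(z-c[2])/r[2]
def proj(d,P):
    M=cv2.Rodrigues(np.array(d['rvec'],float))[0];p=M@np.array(P,float)+np.array(d['tvec'],float).ravel()
    x,y=p[:2]/p[2];f=1+float(d['k1'])*(x*x+y*y);K=np.array(d['mtx'])
    return K[0,0]*x*f+K[0,2],K[1,1]*y*f+K[1,2]
def tool():
    s=readout.read_state(); return s,R.from_euler('xyz',s['tool_rot']).as_matrix()
E
python3 - <<'E'
from h import *
for n in('scene','top','wrist'):
    d=grab(n);save(d['image'],n+'0');c,_=ray(d,320,200);print(n,c.round(),d['k1'])
s,T=tool();print(s);print(T.round(3))
E
```

```text
scene [1596.  769.  971.] -0.03164472564777727
top [ 174.  -35. 1758.] 0.033262361823206285
wrist [119. 641. 374.] -0.03727771370088611
{'clock': 0.15, 'qpos': array([-1.34977201,  0.62916785,  0.03846216,  1.51813508, -0.02699848,
        0.99629882, -0.02000774]), 'qd': array([ 0.00011588, -0.00374871,  0.00011481, -0.00155499, -0.00128312,
       -0.00059352,  0.000987  ]), 'tau': array([ 2.10092119e-03, -5.63798404e+01,  1.22774273e+00, -1.93652737e+01,
        1.10520684e-02,  7.39056151e-03,  1.76748676e-05]), 'eef_pos': array([183.73211312, 622.99529576, 230.57946389]), 'tool_rot': array([-1.57081484e+00,  1.49070997e-03,  1.28395401e+00]), 'force': array([-0.2392794 ,  0.13635972,  0.50720848]), 'torque': array([0.03551235, 0.03585966, 0.00988592]), 'width': 85.30738169611563}
[[ 0.283 -0.    -0.959]
 [ 0.959 -0.001  0.283]
 [-0.001 -1.    -0.   ]]
```

View pics/scene0.png

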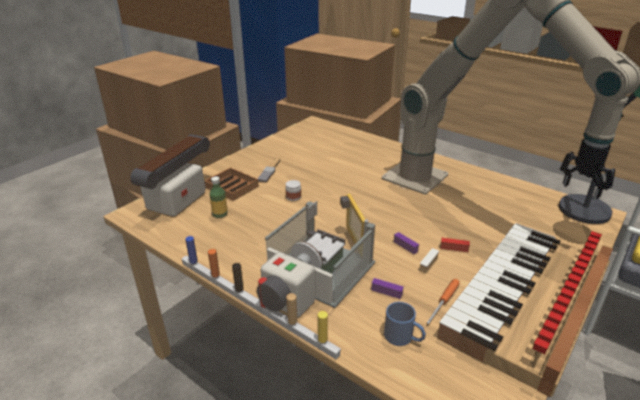

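View pics/top0.png

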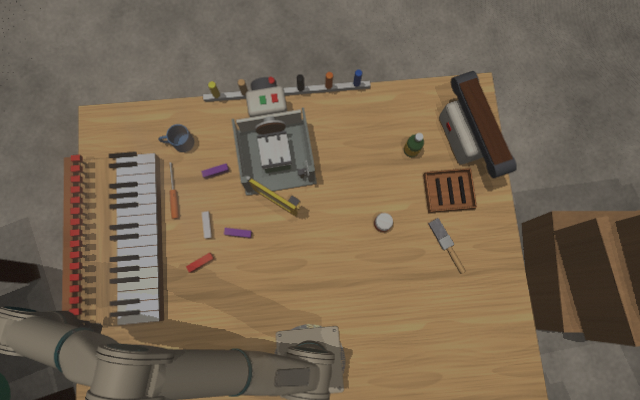

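Scene: white-topped block at top (207,225) / scene (429,260). Look-alikes are the purple blocks at top (216,171) and (238,233), the red one at (200,262), and the piano's white keys around (140,240). I choose the loose white one. The guard is at (273,150), its door yellow from about (248,180) to (296,208). Next, a close crop and measurements.

Run:
```python
from h import *
d=load('top');im=d['image']
a=cv2.resize(im[75:225,195:345],(600,600),interpolation=cv2.INTER_CUBIC)
b=cv2.resize(im[190:265,180:255],(200,200),interpolation=cv2.INTER_CUBIC)
o=np.zeros((600,800,3),np.uint8);o[:,:600]=a;o[:200,600:]=b;
w=load('wrist')['image'];o[300:425,600:]=cv2.resize(w,(200,125));save(o,'crop1')
hsv=cv2.cvtColor(im,cv2.COLOR_RGB2HSV)
m=((hsv[...,1]<60)&(hsv[...,2]>120)).astype(np.uint8)
m2=np.zeros_like(m);m2[205:245,190:225]=m[205:245,190:225]
c=max(cv2.findContours(m2,0,2)[0],key=cv2.contourArea);r=cv2.minAreaRect(c);print(r)
bp=cv2.boxPoints(r);P=np.array([onz(d,*p,32)[:2] for p in bp]);print(P.round(),P.mean(0))
print(np.linalg.norm(P-np.roll(P,1,0),axis=1))
for n,u,v,z in(('tin',384,222,60),('glue',415,145,120),('scr',173,200,10)):print(n,onz(d,u,v,z).round())
```

```text
((205.97030639648438, 224.20298767089844), (26.26898193359375, 7.064764022827148), 84.2894058227539)
[[517. 322.]
 [518. 298.]
 [428. 293.]
 [428. 317.]] [472.63788149 307.42842794]
[89.97785616 23.76779626 90.01358012 23.52298651]
tin [ 423. -288.   60.]
glue [ 661. -411.  120.]
scr [571. 421.  10.]
```

View pics/crop1.png

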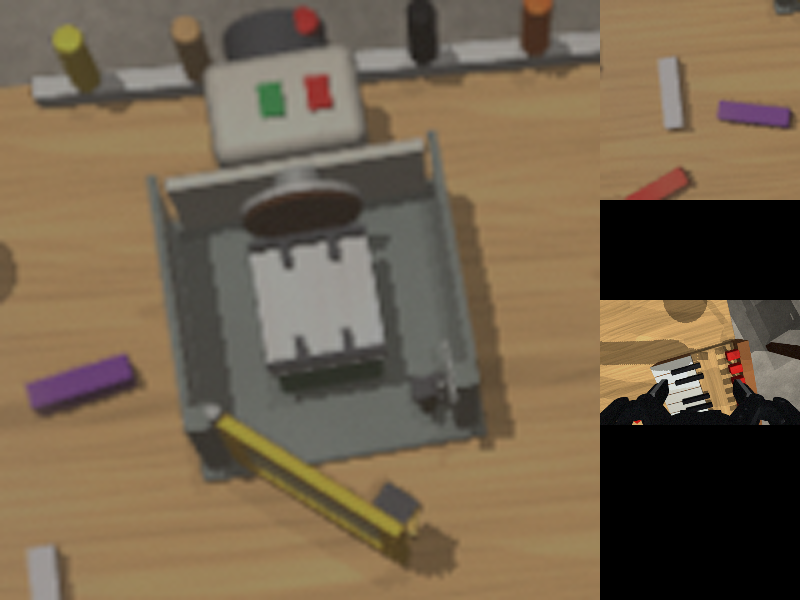

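Crop: the white loose block is confirmed beside a purple and a red one. The bed's four dark lugs are at crop (288,258), (335,250), (301,347), (348,338), and the hinge top is near (210,412).

Run:
```python
from h import *
d=load('top')
f=lambda u,v,z:onz(d,195+u/4-.375,75+v/4-.375,z)[:2]
L=np.array([f(*p,102) for p in((288,258),(335,250),(301,347),(348,338))]);print(L.round(),'lug centre',L.mean(0))
C=np.array([f(*p,90) for p in((250,247),(364,234),(383,350),(267,364))]);print(C.round(),'bed',C.mean(0))
print('panel tops L rear, R rear,', [f(*p,152).round() for p in((150,178),(432,133),(190,412))])
ax=L[:2].mean(0)-L[2:].mean(0);print('ang',np.degrees(np.arctan2(ax[1],ax[0])), np.linalg.norm(ax))
hg=f(222,420,151);fe=f(403,530,151);print('hinge',hg,'free',fe,np.linalg.norm(fe-hg),np.degrees(np.arctan2(*(fe-hg)[::-1])))
for nm in('scene',):
  s=load('scene')
# predicted hinge from cradle
for nm,c in(('lug',L.mean(0)),('bed',C.mean(0))):print(nm,c)
```

```text
[[731.  78.]
 [734.  39.]
 [653.  73.]
 [657.  33.]] lug centre [693.59490955  55.79931776]
[[747. 110.]
 [750.  14.]
 [647.   6.]
 [644. 103.]] bed [697.18980786  58.13524488]
panel tops L rear, R rear, [array([792., 183.]), array([811., -51.]), array([592., 162.])]
ang 3.855444899461839 77.86049739974176
hinge [583.53782074 136.92701271] free [ 4.81511498e+02 -1.21495443e-01] 170.8556818455959 -126.66599101751456
lug [693.59490955  55.79931776]
bed [697.18980786  58.13524488]
```

```bash
cat >> h.py <<'E'
def plan(target,yaw,step=38,n=8,state=None):
    """yaw: angle (deg) of tool x in world, tool straight down; prints rows from present pose"""
    s,T=tool();p=np.array(s['eef_pos'],float)
    a=np.radians(yaw);x=np.array([np.cos(a),np.sin(a),0]);y=np.array([0,0,-1.]);G=np.c_[x,y,np.cross(x,y)]
    print('at',p.round(1),'F',np.round(s['force'],1),'w',round(s['width'],1),'t',round(s['clock'],2))
    out=[]
    for i in range(n):
        dv=np.array(target)-p;L=np.linalg.norm(dv);dv*=min(1,step/max(L,1e-9))
        rv=R.from_matrix(T.T@G).as_rotvec();A=np.degrees(np.linalg.norm(rv));rv*=min(1,5/max(A,1e-9))
        row=np.r_[T.T@dv/40,np.degrees(rv)/5].round(2);out.append(row.tolist())
        p=p+T@row[:3]*40;T=T@R.from_rotvec(np.radians(row[3:]*5)).as_matrix()
        if L<step and A<5:break
    print(out,'end',p.round(1))
E
python3 -c "
from h import *
plan([472,307,230],93.4)"
```

```text
at [183.7 623.  230.6] F [-0.2  0.1  0.5] w 85.3 t 0.15
[[-0.49, 0.0, -0.81, -0.0, -1.0, -0.0], [-0.56, 0.0, -0.77, -0.0, -1.0, -0.01], [-0.63, 0.0, -0.71, -0.0, -1.0, -0.0], [-0.69, 0.0, -0.66, -0.0, -0.97, -0.01], [-0.74, 0.0, -0.6, -0.0, 0.0, 0.0], [-0.74, 0.0, -0.6, -0.0, 0.0, 0.0], [-0.74, 0.0, -0.6, -0.0, 0.0, 0.0], [-0.74, 0.0, -0.6, -0.0, 0.0, 0.0]] end [389.  398.  230.6]
```

Request:
apply_moves --commands '[[[-0.49,0,-0.81,0,-1,0],[-0.56,0,-0.77,0,-1,0],[-0.63,0,-0.71,0,-1,0],[-0.69,0,-0.66,0,-1,0],[-0.74,0,-0.6,0,0,0],[-0.74,0,-0.6,0,0,0],[-0.74,0,-0.6,0,0,0],[-0.74,0,-0.6,0,0,0]]]'

```text
clock: 0.82
eef_pos: [388.2, 401.8, 225.6]
tool_rot: [-1.562, -0.002, 1.675]
force: [0.2, 1.0, -1.0]
width: 85.4
```

```bash
python3 -c "
from h import *
plan([455,307,200],93.4)"
```

```text
at [388.2 401.8 225.6] F [ 0.2  1.  -1. ] w 85.4 t 0.82
[[-0.81, 0.2, -0.45, -0.1, 0.51, 0.02], [-0.79, 0.2, -0.49, -0.0, -0.0, 0.0], [-0.79, 0.21, -0.49, -0.0, -0.0, 0.0], [-0.1, 0.02, -0.06, -0.0, -0.0, 0.0]] end [454.9 306.8 200.1]
```

Request:
apply_moves --commands '[[[-0.81,0.2,-0.45,-0.1,0.5,0],[-0.79,0.2,-0.49,0,0,0],[-0.79,0.2,-0.49,0,0,0],[-0.1,0,-0.06,0,0,0],[0,0,0,0,0,0]]]'

```text
clock: 1.23
eef_pos: [465.1, 291.8, 200.0]
tool_rot: [-1.575, 0.003, 1.613]
force: [1.0, 1.6, 0.3]
width: 85.5
```

Run:
```python
from h import *
d=grab('wrist');im=d['image'];save(im,'w1')
hsv=cv2.cvtColor(im,cv2.COLOR_RGB2HSV)
m=((hsv[...,1]<60)&(hsv[...,2]>120)).astype(np.uint8)
for c in cv2.findContours(m,0,2)[0]:
    if cv2.contourArea(c)<800: continue
    r=cv2.minAreaRect(c);bp=cv2.boxPoints(r);P=np.array([onz(d,*p,32)[:2] for p in bp])
    print(r,P.round().tolist(),P.mean(0).round(1),np.linalg.norm(P-np.roll(P,1,0),axis=1).round())
plan([472.6,307.4,60],93.4)
```

```text
((569.8218383789062, 308.9528503417969), (128.41732788085938, 27.57794761657715), 2.2906100749969482) [[604.0, 489.0], [572.0, 483.0], [574.0, 624.0], [608.0, 633.0]] [589.6 557.1] [144.  33. 140.  35.]
((573.75146484375, 276.43756103515625), (130.94346618652344, 33.01420211791992), 1.301952600479126) [[571.0, 485.0], [534.0, 478.0], [533.0, 616.0], [570.0, 627.0]] [552.1 551.7] [142.  37. 138.  39.]
((577.5830688476562, 240.47943115234375), (124.06392669677734, 35.366214752197266), 2.02136492729187) [[531.0, 484.0], [495.0, 478.0], [494.0, 605.0], [532.0, 615.0]] [513.1 545.7] [131.  37. 127.  39.]
((581.6185913085938, 202.58306884765625), (115.92999267578125, 37.69611740112305), 2.544804573059082) [[493.0, 484.0], [456.0, 479.0], [456.0, 594.0], [493.0, 603.0]] [474.5 540. ] [119.  37. 115.  39.]
((339.4999694824219, 188.49996948242188), (94.99998474121094, 24.999996185302734), 90.0) [[428.0, 294.0], [427.0, 316.0], [517.0, 322.0], [518.0, 298.0]] [472.2 307.3] [90. 22. 90. 24.]
((585.6808471679688, 161.884033203125), (107.91519165039062, 39.950096130371094), 2.862405300140381) [[4
[... 227 characters left out ...]
479.0], [378.0, 573.0], [415.0, 581.0]] [396.7 529.1] [96. 37. 94. 38.]
((594.5003662109375, 72.6630630493164), (90.80709075927734, 44.94799041748047), 3.7313973903656006) [[376.0, 484.0], [340.0, 480.0], [339.0, 562.0], [376.0, 569.0]] [357.8 523.7] [85. 37. 82. 38.]
((599.1588134765625, 24.549413681030273), (81.77034759521484, 46.99302291870117), 4.289153575897217) [[338.0, 485.0], [301.0, 480.0], [300.0, 553.0], [337.0, 559.0]] [319.2 519. ] [74. 36. 72. 37.]
at [465.1 291.4 199.8] F [-0.2 -1.   0.7] w 85.2 t 1.28
[[0.11, 0.94, -0.05, 0.05, -0.2, -0.05], [0.1, 0.94, -0.06, -0.0, -0.0, 0.0], [0.11, 0.94, -0.06, -0.0, -0.0, 0.0], [0.07, 0.68, -0.04, -0.0, -0.0, 0.0]] end [472.7 307.3  59.8]
```

View pics/w1.png

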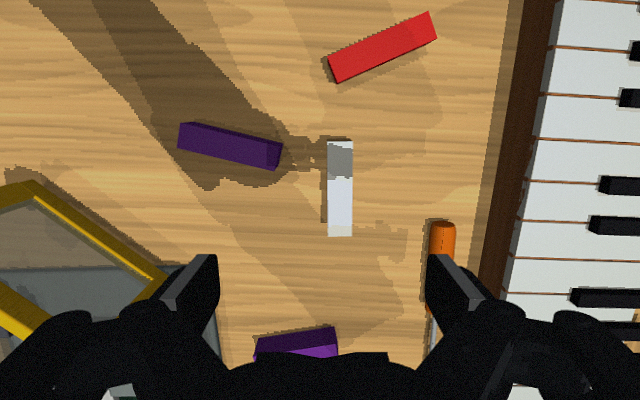

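Wrist view: white block at (340,188), purple end at (280,160), screwdriver handle at (442,250). Both views give the block as (472.4, 307.3), within 1 mm. I'll descend with the jaws narrowed to clear the purple one.

Request:
apply_moves --commands '[[[0.11,0.94,-0.06,0.05,-0.2,-0.05],[0.1,0.94,-0.06,0,0,0],[0.11,0.94,-0.06,0,0,0],[0.07,0.6,-0.04,0,0,0],[0,0,0,0,0,0]]]' --claw 50

```text
clock: 1.7
eef_pos: [473.4, 318.4, 62.3]
tool_rot: [-1.578, -0.011, 1.639]
force: [-1.2, -0.5, 1.2]
width: 49.6
```

```bash
python3 -c "
from h import *
plan([472.6,307.4,7],93.4,step=18)"
```

```text
at [473.4 318.4  62.3] F [-1.2 -0.5  1.2] w 49.6 t 1.7
[[-0.09, 0.44, 0.02, 0.09, 0.1, 0.13], [-0.09, 0.44, 0.01, -0.0, -0.0, -0.0], [-0.09, 0.44, 0.01, -0.0, -0.0, -0.0], [-0.01, 0.06, 0.0, -0.0, -0.0, -0.0]] end [472.6 307.3   7.1]
```

Request:
apply_moves --commands '[[[-0.25,0.1,0.02,0.09,0.1,0.13],[0,0,0,0,0,0]]]'

```text
clock: 1.87
eef_pos: [470.8, 310.4, 57.9]
tool_rot: [-1.567, 0.001, 1.634]
force: [0.5, -0.6, 0.5]
width: 50.0
```

```bash
python3 -c "
from h import *
plan([472.6,307.4,7],93.4,step=18)"
```

```text
at [470.8 310.4  57.9] F [ 0.5 -0.6  0.5] w 50.0 t 1.87
[[-0.03, 0.45, -0.02, -0.04, 0.05, -0.01], [-0.03, 0.45, -0.01, -0.0, -0.0, -0.0], [-0.02, 0.37, -0.01, -0.0, -0.0, -0.0]] end [472.6 307.3   7.1]
```

Request:
apply_moves --commands '[[[-0.04,0.45,-0.02,-0.04,0.05,0],[-0.03,0.45,-0.01,0,0,0],[-0.02,0.33,-0.01,0,0,0],[0,0,0,0,0,0]]]'

```text
clock: 2.2
eef_pos: [476.1, 310.9, 14.6]
tool_rot: [-1.581, -0.006, 1.631]
force: [-0.2, -0.4, -0.1]
width: 50.3
```

```bash
python3 -c "
from h import *
plan([472.6,307.4,6],93.4,step=18)"
```

```text
at [476.1 310.9  14.6] F [-0.2 -0.4 -0.1] w 50.3 t 2.2
[[-0.08, 0.21, 0.09, 0.11, 0.01, 0.06]] end [472.8 307.5   6.2]
```

Request:
apply_moves --commands '[[[-0.08,0.2,0.09,0.1,0,0.06],[0,0,0,0,0,0]]]'

```text
clock: 2.37
eef_pos: [473.5, 308.0, 8.2]
tool_rot: [-1.574, -0.001, 1.631]
force: [-0.5, 0.5, -0.2]
width: 50.1
```

```bash
python3 -c "
from h import *
plan([472.6,307.4,6],93.4,step=18)"
```

```text
at [473.5 308.    8.2] F [-0.5  0.5 -0.2] w 50.1 t 2.37
[[-0.01, 0.05, 0.02, 0.03, 0.01, 0.02]] end [472.7 307.6   6.2]
```

Good; close and lift a little.

Request:
apply_moves --commands '[[[0,0.05,0.02,0,0,0],[0,0,0,0,0,0],[0,0,0,0,0,0],[0,0,0,0,0,0],[0,0,0,0,0,0],[0,0,0,0,0,0],[0,0,0,0,0,0]]]' --claw 12

```text
clock: 2.95
eef_pos: [474.3, 309.3, 9.3]
tool_rot: [-1.578, -0.004, 1.631]
force: [0.6, 0.1, -0.7]
width: 22.1
```

```bash
python3 -c "
from h import *
plan([472.6,307.4,230],93.4)"
```

```text
at [474.3 309.3   9.3] F [ 0.6  0.1 -0.7] w 22.1 t 2.95
[[-0.0, -0.95, 0.0, 0.08, 0.01, 0.05], [-0.01, -0.95, 0.01, 0.0, -0.0, -0.0], [-0.01, -0.95, 0.01, 0.0, -0.0, -0.0], [-0.01, -0.95, 0.01, 0.0, -0.0, -0.0], [-0.01, -0.95, 0.0, 0.0, -0.0, -0.0], [-0.0, -0.77, 0.01, 0.0, -0.0, -0.0]] end [472.5 307.5 230.1]
```

Request:
apply_moves --commands '[[[0,-0.95,0,0,0,0],[0,-0.95,0,0,0,0],[0,-0.95,0,0,0,0],[0,-0.95,0,0,0,0],[0,-0.95,0,0,0,0],[0,-0.95,0,0,0,0],[0,-0.95,0,0,0,0],[0,0,0,0,0,0]]]'

```text
clock: 3.62
eef_pos: [470.5, 306.9, 281.3]
tool_rot: [-1.566, 0.003, 1.631]
force: [1.8, 1.0, -0.6]
width: 21.7
```

```bash
python3 -c "
from h import *
plan([715,57,280],94.4)"
```

```text
at [470.5 306.9 281.3] F [ 1.8  1.  -0.6] w 21.7 t 3.62
[[-0.72, 0.0, -0.62, -0.06, -0.19, -0.04], [-0.73, 0.0, -0.61, -0.0, 0.0, 0.0], [-0.73, 0.0, -0.61, -0.0, 0.0, 0.0], [-0.73, 0.0, -0.61, -0.0, 0.0, 0.0], [-0.73, 0.01, -0.61, -0.0, 0.0, 0.0], [-0.73, 0.0, -0.61, -0.0, 0.0, 0.0], [-0.73, 0.01, -0.61, -0.0, 0.0, 0.0], [-0.72, 0.0, -0.61, -0.0, 0.0, 0.0]] end [683.   89.3 280.4]
```

Request:
apply_moves --commands '[[[-0.73,0,-0.61,-0.06,-0.2,-0.04],[-0.73,0,-0.61,0,0,0],[-0.73,0,-0.61,0,0,0],[-0.73,0,-0.61,0,0,0],[-0.73,0,-0.61,0,0,0],[-0.73,0,-0.61,0,0,0],[-0.73,0,-0.61,0,0,0],[-0.73,0,-0.61,0,0,0]]]'

```text
clock: 4.28
eef_pos: [686.4, 96.4, 284.0]
tool_rot: [-1.575, -0.013, 1.674]
force: [0.4, 0.5, -0.5]
width: 21.8
```

Request:
apply_moves --commands '[[[-0.5,0,-0.5,0,0,0],[0,0,0,0,0,0],[0,0,0,0,0,0]]]'

```text
clock: 4.53
eef_pos: [713.9, 64.8, 280.3]
tool_rot: [-1.575, -0.005, 1.66]
force: [-0.4, 1.2, -0.9]
width: 21.7
```

Run:
```python
from h import *
d=grab('wrist');save(d['image'],'w2')
plan([695,57,150],94.4)
```

```text
at [713.7  64.1 280.1] F [-0.  -0.9 -0.4] w 21.6 t 4.58
[[-0.04, 0.94, 0.14, 0.04, 0.14, 0.04], [-0.04, 0.94, 0.14, 0.0, -0.0, 0.0], [-0.04, 0.94, 0.14, 0.0, -0.0, 0.0], [-0.02, 0.43, 0.06, 0.0, -0.0, 0.0]] end [695.2  57.1 150. ]
```

View pics/w2.png

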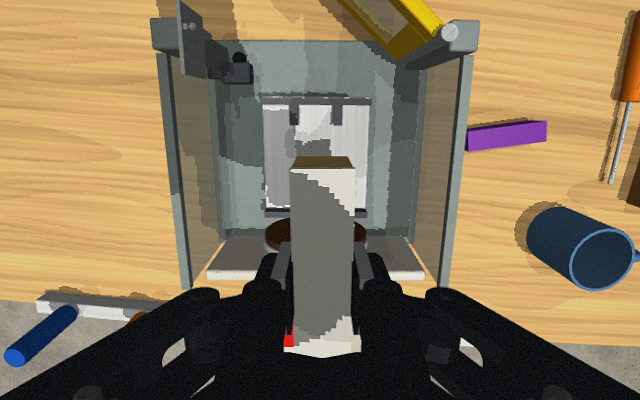

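Wrist view: the front end stop's band is at rows 97–104, with lugs at (294,113) and (337,113) and the rear stop near row 212. The block is held straight, its front top edge at (291..354,169).

Run:
```python
from h import *
d=load('wrist');g=cv2.cvtColor(d['image'],cv2.COLOR_RGB2GRAY)
print('row112',g[112,280:350].tolist());print('row118',g[118,280:350].tolist())
print('col316',g[88:112,316].tolist());print('col280 front',g[88:112,280].tolist());print('col280 rear',g[200:224,280].tolist());print('col360 rear',g[200:224,362].tolist())
for n,u,v,z in(('lugL',299,113,102),('lugR',331.5,113,102),('front in',316,104.5,102),('front out',316,97,102),('rearin',280,208.5,102),('bedL',263.5,150,90),('bedR',368,150,90),('bedL2',263.5,190,90),('bedR2',368,190,90),('stopL',260,100,102),('stopR',371,100,102)):
    print(n,onz(d,u,v,z).round(1))
for u,v in((291,169),(354,169),(284,353),(361,353)):print('held',onz(d,u,v,280.1+23).round(1))
```

```text
row112 [154, 152, 154, 156, 156, 159, 157, 158, 146, 98, 43, 72, 87, 90, 92, 92, 89, 71, 84, 162, 197, 207, 220, 220, 216, 218, 218, 215, 215, 217, 214, 210, 212, 213, 211, 214, 211, 215, 217, 217, 214, 215, 214, 219, 221, 219, 210, 197, 197, 199, 167, 111, 90, 76, 76, 78, 81, 81, 84, 84, 76, 75, 139, 195, 205, 200, 200, 193, 198, 204]
row118 [153, 151, 148, 154, 156, 157, 154, 155, 145, 100, 43, 50, 51, 49, 52, 53, 55, 59, 91, 161, 215, 222, 220, 219, 218, 214, 219, 218, 216, 215, 211, 210, 212, 214, 216, 214, 212, 213, 215, 215, 213, 216, 219, 209, 200, 194, 198, 198, 196, 200, 152, 101, 94, 73, 74, 78, 78, 79, 80, 81, 80, 76, 163, 201, 203, 202, 203, 195, 196, 202]
col316 [133, 126, 121, 121, 93, 60, 63, 62, 82, 97, 90, 87, 85, 92, 90, 86, 106, 195, 214, 212, 212, 210, 211, 213]
col280 front [148, 153, 144, 138, 112, 76, 82, 79, 133, 138, 104, 100, 101, 97, 97, 96, 140, 202, 217, 231, 182, 144, 154, 153]
col280 rear [152, 150, 146, 149, 146, 147, 242, 231, 46, 35, 36, 32, 102, 98, 96, 94, 92, 107, 154, 142, 7, 19, 16, 25]
col360 rear [217, 215, 216, 214, 215, 215, 218, 204, 77, 29, 28, 23, 75, 78, 79, 76, 82, 74, 123, 134, 134, 133, 131, 133]
lugL [654.4  39.  102. ]
lugR [651.8  68.2 102. ]
front in [645.7  53.7 102. ]
front out [639.2  53.1 102. ]
rearin [745.7  27.1 102. ]
bedL [692.2   6.8  90. ]
bedR [683.3 106.9  90. ]
bedL2 [731.7   8.6  90. ]
bedR2 [722.6 111.8  90. ]
stopL [646.2   3.4 102. ]
stopR [637.4 102.4 102. ]
held [668.9  49.  303.1]
held [667.   71.1 303.1]
held [746.1  51.  303.1]
held [743.4  82.9 303.1]
```

Cradle centre is about (696, 57.2), yaw 5°; both views agree to about 2 mm and the stop spacing comes out at 101 mm against the given 100. The TCP target is (697, 57).

Request:
apply_moves --commands '[[[-0.04,0.94,0.14,0.04,0,0.04],[-0.04,0.94,0.14,0,0,0],[-0.04,0.8,0.1,0,0,0],[0,0,0,0,0,0],[0,0,0,0,0,0]]]'

```text
clock: 5.0
eef_pos: [697.2, 65.6, 172.7]
tool_rot: [-1.576, -0.004, 1.667]
force: [0.9, 0.5, 0.3]
width: 21.8
```

```bash
python3 -c "
from h import *
plan([697,57.2,135],95,step=15)"
```

```text
at [697.2  65.6 172.7] F [0.9 0.5 0.3] w 21.8 t 5.0
[[-0.08, 0.37, 0.01, 0.06, 0.1, 0.05], [-0.08, 0.37, 0.01, -0.0, 0.0, 0.0], [-0.05, 0.2, 0.0, -0.0, 0.0, 0.0]] end [697.2  57.2 135.1]
```

Request:
apply_moves --commands '[[[-0.15,0.37,0,0.06,0.1,0.05],[-0.06,0.37,0,0,0,0],[0,0,0,0,0,0],[0,0,0,0,0,0]]]'

```text
clock: 5.33
eef_pos: [701.4, 60.9, 147.9]
tool_rot: [-1.579, -0.001, 1.661]
force: [-0.3, 0.2, -0.2]
width: 22.1
```

```bash
python3 -c "
from h import *
plan([697,57.2,118],95,step=10)"
```

```text
at [701.4  60.9 147.9] F [-0.3  0.2 -0.2] w 22.1 t 5.33
[[-0.03, 0.25, 0.04, 0.1, 0.04, 0.02], [-0.03, 0.25, 0.04, -0.0, -0.0, -0.0], [-0.02, 0.25, 0.04, -0.0, -0.0, -0.0], [-0.0, -0.0, -0.0, -0.0, -0.0, -0.0]] end [697.   57.3 117.9]
```

Request:
apply_moves --commands '[[[-0.08,0.3,0.1,0.1,0,0.02],[-0.04,0.25,0.04,0,0,0],[0,0,0,0,0,0],[0,0,0,0,0,0]]]'

```text
clock: 5.67
eef_pos: [698.7, 55.8, 127.9]
tool_rot: [-1.577, 0.001, 1.662]
force: [-0.2, -0.9, -0.3]
width: 22.0
```

```bash
python3 -c "
from h import *
plan([697,57.2,118],95,step=10)"
```

```text
at [698.7  55.8 127.9] F [-0.2 -0.9 -0.3] w 22.0 t 5.67
[[0.04, 0.24, 0.04, 0.07, 0.04, -0.01], [-0.0, 0.01, 0.0, -0.0, -0.0, 0.0]] end [697.   57.3 117.9]
```

Request:
apply_moves --commands '[[[0.04,0.24,0.05,0.07,0.04,0],[0,0,0,0,0,0],[0,0,0,0,0,0]]]'

```text
clock: 5.92
eef_pos: [696.9, 57.3, 117.9]
tool_rot: [-1.571, 0.0, 1.657]
force: [0.8, -0.1, -0.0]
width: 21.8
```

```bash
python3 -c "
from h import *
plan([697,57.2,105],95,step=10)"
```

```text
at [696.9  57.3 117.9] F [ 0.8 -0.1 -0. ] w 21.8 t 5.92
[[-0.0, 0.25, -0.0, 0.0, -0.01, -0.01], [-0.0, 0.07, -0.0, 0.0, 0.0, 0.0]] end [696.9  57.3 105.1]
```

Request:
apply_moves --commands '[[[0,0.2,0,0,0,0],[0,0.15,0,0,0,0],[0,0,0,0,0,0]]]'

```text
clock: 6.17
eef_pos: [697.1, 57.6, 102.8]
tool_rot: [-1.572, 0.0, 1.658]
force: [-0.4, -1.0, -0.9]
width: 22.0
```

```bash
python3 -c "
from h import *
plan([697,57.2,100],95,step=10)"
```

```text
at [697.1  57.6 102.8] F [-0.4 -1.  -0.9] w 22.0 t 6.17
[[-0.01, 0.07, 0.0, 0.01, -0.01, -0.0]] end [697.1  57.2 100. ]
```

Inside the stops with no contact force. Lower the last few mm, then open modestly.

Request:
apply_moves --commands '[[[0,0.08,0,0,0,0],[0,0,0,0,0,0],[0,0.02,0,0,0,0]]]'

```text
clock: 6.42
eef_pos: [696.9, 57.7, 98.0]
tool_rot: [-1.571, 0.0, 1.658]
force: [-3.3, -0.6, 18.9]
width: 21.8
```

Request:
apply_moves --commands '[[[0,0,0,0,0,0],[0,0,0,0,0,0],[0,0,0,0,0,0],[0,0,0,0,0,0],[0,-0.2,0,0,0,0],[0,-0.8,0,0,0,0],[0,-0.9,0,0,0,0],[0,-0.9,0,0,0,0]]]' --claw 50

```text
clock: 7.08
eef_pos: [691.3, 57.1, 205.7]
tool_rot: [-1.553, 0.001, 1.658]
force: [1.2, -0.0, 0.2]
width: 49.8
```

Request:
apply_moves --commands '[[[0,-0.9,0,0,0,0],[0,-0.5,0,0,0,0],[0,0,0,0,0,0]]]'

```text
clock: 7.33
eef_pos: [695.9, 57.5, 275.3]
tool_rot: [-1.568, 0.0, 1.658]
force: [0.7, 0.3, 0.3]
width: 50.4
```

Run:
```python
from h import *
plan([697,57.2,240],95)
d=grab('wrist');t=grab('top')
o=np.zeros((600,800,3),np.uint8);o[:400,:640]=d['image'];o[400:600,:200]=cv2.resize(t['image'][110:220,225:335],(200,200),interpolation=cv2.INTER_CUBIC);save(o,'w3')
```

```text
at [695.9  57.5 275.3] F [0.7 0.3 0.3] w 50.4 t 7.33
[[-0.01, 0.88, -0.03, -0.03, -0.01, -0.0]] end [697.1  57.2 240.1]
```

View pics/w3.png

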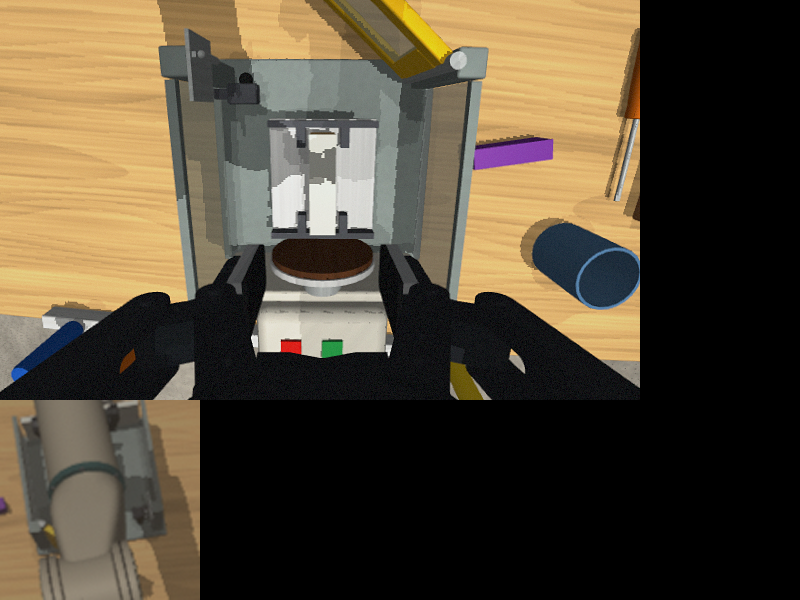

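Wrist view: the block at (322,185) lies white side up between all four lugs and both end stops, released; the hinge pin top is at (458,60). Next, retreat and plan the door push.

```bash
cat >> h.py <<'E'
H=np.array([583.5,137.]);Y=np.radians(5)
def tcp(phi,rc=152,gap=0,corner=True):
    a=Y-phi;n=np.array([np.cos(a),np.sin(a)]);l=np.array([np.sin(a),-np.cos(a)])
    P=H+rc*l-(6+gap)*n
    X=np.array([np.cos(Y),np.sin(Y)]);E=np.array([np.sin(Y),-np.cos(Y)])
    return P-11*X-14.5*E
E
python3 - <<'E'
from h import *
d=load('wrist');t=load('top')
print('hinge pin',onz(d,458,60,152).round(1),onz(t,195+210/4,75+412/4,152).round(1))
b=[onz(d,*p,122)[:2] for p in((309,134),(336,132),(308,235),(336,235))];print('block',np.mean(b,0).round(1))
for p in(.9,.75,.6,.45,.3,.15,.05,0):print(p,tcp(p).round(1))
plan([445,60,260],95)
E
```

```text
hinge pin [586.4 146.8 152. ] [589.4 144.8 152. ]
block [695.2  57.1]
0.9 [456.8  50.3]
0.75 [473.   34.4]
0.6 [491.5  21. ]
0.45 [511.7  10.5]
0.3 [533.3   3.2]
0.15 [555.8  -0.8]
0.05 [570.9  -1.6]
0 [578.5  -1.5]
at [694.2  57.3 271.2] F [-0.   0.3  0.1] w 50.2 t 7.43
[[0.09, 0.05, 0.94, -0.09, -0.0, -0.0], [0.09, 0.04, 0.94, -0.0, -0.0, -0.0], [0.09, 0.04, 0.94, -0.0, -0.0, -0.0], [0.09, 0.04, 0.94, -0.0, -0.0, -0.0], [0.1, 0.05, 0.94, -0.0, -0.0, -0.0], [0.09, 0.04, 0.94, -0.0, -0.0, -0.0], [0.06, 0.03, 0.56, -0.0, -0.0, -0.0]] end [445.   60.1 260. ]
```

Request:
apply_moves --commands '[[[0.09,0,0.94,-0.05,0,0],[0.09,0,0.94,0,0,0],[0.09,0,0.94,0,0,0],[0.09,0,0.94,0,0,0],[0.09,0,0.94,0,0,0],[0.09,0,0.94,0,0,0],[0.06,0,0.6,0,0,0],[0,0,0,0,0,0]]]' --claw 0

```text
clock: 8.1
eef_pos: [420.7, 56.9, 255.4]
tool_rot: [-1.534, 0.003, 1.657]
force: [-0.7, -0.2, -0.4]
width: -0.3
```

```bash
sed -i 's/H=np.array(\[583.5,137.\])/H=np.array([588.,146.])/' h.py
python3 - <<'E'
from h import *
for p in(.9,.75,.6,.45,.3,.15,.05,0):print(p,tcp(p).round(1))
plan([445,60,108],95,step=36)
d=grab('top');im=d['image'];hsv=cv2.cvtColor(im,cv2.COLOR_RGB2HSV)
o=np.zeros((400,800,3),np.uint8);o[:,:400]=cv2.resize(im[110:230,225:345],(400,400));o[:250,400:]=cv2.resize(eyes.get_image('scene')['image'],(400,250));save(o,'t4')
E
```

```text
0.9 [461.3  59.3]
0.75 [477.5  43.4]
0.6 [496.  30.]
0.45 [516.2  19.5]
0.3 [537.8  12.2]
0.15 [560.3   8.2]
0.05 [575.4   7.4]
0 [583.    7.5]
at [420.7  56.9 255.4] F [-0.7 -0.2 -0.4] w -0.3 t 8.1
[[0.01, 0.88, -0.18, -0.42, -0.01, -0.04], [0.01, 0.89, -0.15, -0.0, 0.0, 0.0], [0.0, 0.89, -0.15, -0.0, 0.0, 0.0], [0.01, 0.89, -0.14, -0.0, 0.0, 0.0], [-0.0, 0.13, -0.02, -0.0, 0.0, 0.0]] end [444.8  60.1 108. ]
```

View pics/t4.png

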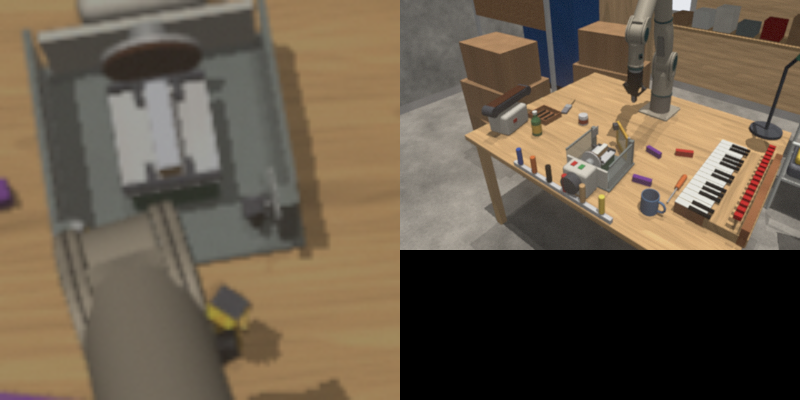

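Top view: the block sits centred in the cradle and the door is unmoved, its free end at crop (230,310). Descend in front of the door with the fingers shut.

Request:
apply_moves --commands '[[[0,0.6,-0.2,-0.42,0,0],[0,0.85,-0.2,0,0,0],[0,0.85,-0.15,0,0,0],[0,0.85,-0.15,0,0,0],[0,0.3,0,0,0,0],[0,0,0,0,0,0]]]'

```text
clock: 8.7
eef_pos: [467.2, 60.2, 110.7]
tool_rot: [-1.591, 0.002, 1.655]
force: [-0.3, 0.4, -0.3]
width: 0.0
```

```bash
python3 -c "
from h import *
plan([477.5,43.4,105],95,step=12)"
```

```text
at [467.2  60.2 110.7] F [-0.3  0.4 -0.3] w 0.0 t 8.7
[[-0.26, 0.09, -0.13, 0.23, -0.03, -0.02], [-0.18, 0.06, -0.09, -0.0, -0.0, -0.0]] end [477.5  43.4 104.8]
```

Request:
apply_moves --commands '[[[-0.22,0.07,-0.1,0.23,0,0],[-0.2,0.05,-0.1,0,0,0],[-0.16,0,-0.2,0,0,0],[-0.14,0,-0.2,0,0,0],[0,0,0,0,0,0]]]'

```text
clock: 9.12
eef_pos: [498.7, 31.8, 104.1]
tool_rot: [-1.57, 0.002, 1.655]
force: [0.3, -1.0, -0.4]
width: 0.1
```

```bash
python3 -c "
from h import *
plan([537.8,12.2,105],95,step=9)"
```

```text
at [498.7  31.8 104.1] F [ 0.3 -1.  -0.4] w 0.1 t 9.12
[[-0.12, -0.0, -0.19, -0.01, -0.04, -0.03], [-0.12, -0.01, -0.19, -0.0, 0.0, 0.0], [-0.12, -0.0, -0.19, -0.0, 0.0, 0.0], [-0.11, -0.01, -0.19, -0.0, 0.0, 0.0], [-0.1, -0.0, -0.17, -0.0, 0.0, 0.0]] end [537.7  12.3 104.9]
```

Request:
apply_moves --commands '[[[-0.12,0,-0.19,0,0,0],[-0.12,0,-0.19,0,0,0],[-0.12,0,-0.19,0,0,0],[-0.1,0,-0.19,0,0,0],[0,0,0,0,0,0]]]'

```text
clock: 9.53
eef_pos: [535.9, 14.2, 106.6]
tool_rot: [-1.575, 0.002, 1.654]
force: [0.1, 0.1, 0.5]
width: -0.2
```

Run:
```python
from h import *
plan([552,9,105],95,step=9)
d=grab('top');w=grab('wrist');o=np.zeros((400,800,3),np.uint8);o[:,:400]=cv2.resize(d['image'][110:230,225:345],(400,400));o[:250,400:]=cv2.resize(w['image'],(400,250));save(o,'t5')
```

```text
at [535.9  14.2 106.6] F [0.1 0.1 0.5] w -0.2 t 9.53
[[-0.09, 0.02, -0.21, 0.05, -0.04, -0.03], [-0.07, 0.02, -0.18, 0.0, -0.0, 0.0]] end [552.    9.2 105.1]
```

View pics/t5.png

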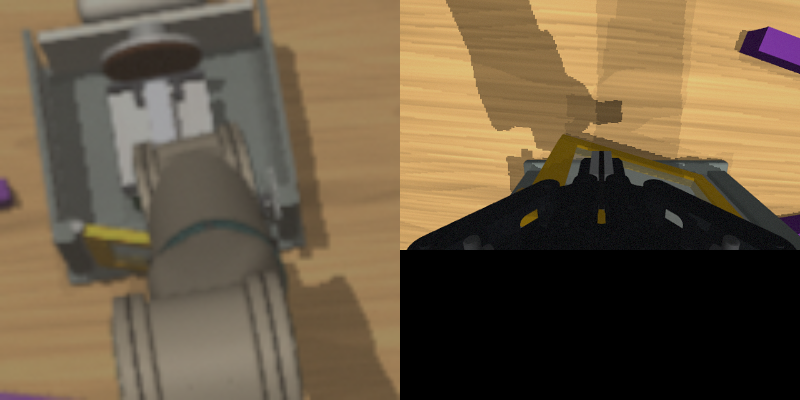

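Top and wrist views: the door has followed the fingers (yellow top edge at (85..150,235) in the crop, about 0.3 rad left). Continue slowly, watching the force.

Request:
apply_moves --commands '[[[-0.03,0.02,-0.1,0,0,0],[-0.03,0,-0.1,0,0,0],[-0.02,0,-0.08,0,0,0],[0,0,0,0,0,0]]]'

```text
clock: 9.97
eef_pos: [545.6, 13.2, 106.2]
tool_rot: [-1.573, 0.002, 1.656]
force: [0.2, -0.5, 1.7]
width: 0.1
```

Request:
apply_moves --commands '[[[-0.01,0,-0.06,0,0,0],[0,0,0,0,0,0]]]'

```text
clock: 10.13
eef_pos: [548.2, 13.0, 106.2]
tool_rot: [-1.573, 0.002, 1.657]
force: [1.0, -0.4, 1.1]
width: 0.2
```

Request:
apply_moves --commands '[[[-0.01,0,-0.06,0,0,0],[0,0,0,0,0,0]]]'

```text
clock: 10.3
eef_pos: [550.8, 12.9, 106.2]
tool_rot: [-1.572, 0.002, 1.657]
force: [0.4, -0.4, 1.9]
width: -0.1
```

```bash
python3 -c "
from h import *
plan([560,8,105],95,step=4)"
```

```text
at [550.8  12.9 106.2] F [ 0.4 -0.4  1.9] w -0.1 t 10.3
[[-0.05, 0.01, -0.08, 0.02, -0.01, -0.02], [-0.05, 0.01, -0.08, -0.0, -0.0, -0.0], [-0.04, 0.01, -0.06, -0.0, -0.0, -0.0]] end [560.    8.1 105. ]
```

Request:
apply_moves --commands '[[[-0.04,0.02,-0.06,0,0,0],[0,0,0,0,0,0]]]'

```text
clock: 10.47
eef_pos: [554.5, 12.5, 106.1]
tool_rot: [-1.575, 0.001, 1.658]
force: [0.4, 0.1, 1.3]
width: -0.3
```

Request:
apply_moves --commands '[[[-0.04,0,-0.06,0,0,0],[0,0,0,0,0,0]]]'

```text
clock: 10.63
eef_pos: [557.1, 11.4, 106.1]
tool_rot: [-1.575, 0.001, 1.658]
force: [0.3, -0.7, 2.4]
width: -0.1
```

Request:
apply_moves --commands '[[[-0.03,0,-0.06,0,0,0],[0,0,0,0,0,0]]]'

```text
clock: 10.8
eef_pos: [558.7, 10.4, 106.1]
tool_rot: [-1.572, 0.001, 1.659]
force: [-1.7, -0.6, 4.6]
width: 0.1
```

Request:
apply_moves --commands '[[[-0.03,0,-0.06,0,0,0],[0,0,0,0,0,0]]]'

```text
clock: 10.97
eef_pos: [559.4, 10.3, 106.2]
tool_rot: [-1.569, -0.001, 1.659]
force: [-1.4, -0.2, 5.0]
width: 0.4
```

Request:
apply_moves --commands '[[[-0.02,-0.05,-0.05,0,0,0],[0,0,0,0,0,0]]]'

```text
clock: 11.13
eef_pos: [558.7, 9.6, 107.3]
tool_rot: [-1.563, -0.001, 1.659]
force: [-0.9, 0.5, 0.3]
width: 0.1
```

Request:
apply_moves --commands '[[[-0.02,0,-0.05,0,0,0],[0,0,0,0,0,0]]]'

```text
clock: 11.3
eef_pos: [559.0, 9.0, 106.5]
tool_rot: [-1.558, -0.001, 1.659]
force: [-1.4, -0.5, 2.9]
width: 0.1
```

Request:
apply_moves --commands '[[[-0.02,0,-0.05,0,0,0],[0,0,0,0,0,0]]]'

```text
clock: 11.47
eef_pos: [560.5, 8.8, 106.5]
tool_rot: [-1.557, -0.002, 1.659]
force: [-2.5, 0.1, 1.5]
width: 0.1
```

Request:
apply_moves --commands '[[[-0.01,0,-0.06,-0.16,0,0],[0,0,0,0,0,0]]]'

```text
clock: 11.63
eef_pos: [562.5, 8.6, 106.3]
tool_rot: [-1.571, -0.002, 1.659]
force: [-3.3, 0.1, 2.3]
width: -0.3
```

Request:
apply_moves --commands '[[[-0.01,0,-0.06,-0.05,0,0],[0,0,0,0,0,0]]]'

```text
clock: 11.8
eef_pos: [564.2, 8.4, 106.3]
tool_rot: [-1.574, -0.002, 1.66]
force: [-2.8, 0.8, 2.5]
width: -0.2
```

Request:
apply_moves --commands '[[[-0.01,0,-0.06,-0.05,0,0],[0,0,0,0,0,0]]]'

```text
clock: 11.97
eef_pos: [565.8, 8.3, 106.2]
tool_rot: [-1.577, -0.002, 1.66]
force: [-1.9, 0.1, 3.4]
width: -0.0
```

Request:
apply_moves --commands '[[[-0.01,0,-0.06,-0.05,0,0],[0,0,0,0,0,0]]]'

```text
clock: 12.13
eef_pos: [567.4, 8.2, 106.2]
tool_rot: [-1.58, -0.002, 1.66]
force: [-3.2, 0.7, 2.8]
width: -0.1
```

Request:
apply_moves --commands '[[[0,0,-0.05,0.04,0,0],[0,0,0,0,0,0]]]'

```text
clock: 12.3
eef_pos: [568.3, 8.1, 106.1]
tool_rot: [-1.574, -0.002, 1.659]
force: [-2.9, 1.3, 2.6]
width: 0.1
```

Request:
apply_moves --commands '[[[0,0,-0.05,0.02,0,0],[0,0,0,0,0,0]]]'

```text
clock: 12.47
eef_pos: [569.1, 7.8, 106.0]
tool_rot: [-1.569, -0.002, 1.659]
force: [-2.4, 1.2, 1.2]
width: -0.3
```

Request:
apply_moves --commands '[[[0,0,-0.05,0,0,0],[0,0,0,0,0,0]]]'

```text
clock: 12.63
eef_pos: [569.4, 7.4, 105.3]
tool_rot: [-1.565, -0.001, 1.658]
force: [-3.8, -0.2, 1.4]
width: -0.0
```

Request:
apply_moves --commands '[[[0,0,-0.05,0,0,0],[0,0,0,0,0,0]]]'

```text
clock: 12.8
eef_pos: [569.8, 6.9, 104.6]
tool_rot: [-1.562, -0.001, 1.657]
force: [-3.0, 0.0, 1.6]
width: 0.3
```

Request:
apply_moves --commands '[[[0,-0.02,-0.06,-0.05,0,0],[0,-0.01,-0.06,-0.05,0,0]]]'

```text
clock: 12.97
eef_pos: [574.1, 6.9, 104.9]
tool_rot: [-1.569, -0.001, 1.657]
force: [1.4, -0.2, 0.1]
width: -0.2
```

Request:
apply_moves --commands '[[[0,0,-0.08,-0.02,0,0],[0,0,-0.08,-0.02,0,0]]]'

```text
clock: 13.13
eef_pos: [578.4, 6.7, 104.4]
tool_rot: [-1.568, -0.0, 1.656]
force: [-10.9, -0.8, 4.9]
width: -0.2
```

Request:
apply_moves --commands '[[[0,0,-0.08,-0.02,0,0],[0,0,-0.08,-0.02,0,0]]]'

```text
clock: 13.3
eef_pos: [577.8, 6.1, 103.0]
tool_rot: [-1.556, 0.0, 1.655]
force: [-10.1, -0.6, 4.9]
width: -0.2
```

The force began near x=559, and 16 mm further it dropped, then rose to about 11 N against the bumper. That matches the predicted strike travel, so I'll back off and check whether the door holds.

Request:
apply_moves --commands '[[[0,-0.04,0.05,-0.15,0,0],[0,0,0.05,0,0,0],[0,0,0,0,0,0]]]'

```text
clock: 13.55
eef_pos: [574.6, 5.5, 104.0]
tool_rot: [-1.57, 0.001, 1.655]
force: [0.2, 0.8, 0.5]
width: 0.1
```

Request:
apply_moves --commands '[[[0,0,0.1,0,0,0],[0,0,0.2,0,0,0],[0,0,0.4,0,0,0],[0,0,0.6,0,0,0],[0,0,0.6,0,0,0],[0,0,0.4,0,0,0],[0,0,0,0,0,0]]]'

```text
clock: 14.13
eef_pos: [485.9, -2.2, 105.0]
tool_rot: [-1.587, 0.001, 1.656]
force: [-0.7, 0.1, 0.3]
width: 0.3
```

Request:
apply_moves --commands '[[[0,-0.5,0.2,0,0,0],[0,-0.9,0,0,0,0],[0,-0.9,0,0,0,0],[0,-0.9,0,0,0,0],[0,-0.5,0,0,0,0],[0,0,0,0,0,0]]]'

```text
clock: 14.63
eef_pos: [479.6, -2.4, 260.7]
tool_rot: [-1.594, 0.001, 1.657]
force: [1.2, -0.6, 0.1]
width: -0.0
```

Run:
```python
from h import *
s,_=tool();print(s['eef_pos'],s['clock'])
d=grab('top');w=grab('wrist');q=grab('scene')
o=np.zeros((600,800,3),np.uint8);o[:400,:400]=cv2.resize(d['image'][110:230,225:345],(400,400),interpolation=cv2.INTER_CUBIC);o[:250,400:]=cv2.resize(w['image'],(400,250));o[250:600,400:]=cv2.resize(q['image'][180:320,240:400],(400,350),interpolation=cv2.INTER_CUBIC);save(o,'t6')
```

```text
[479.60265505  -2.40709682 260.67297021] 14.6333
```

View pics/t6.png

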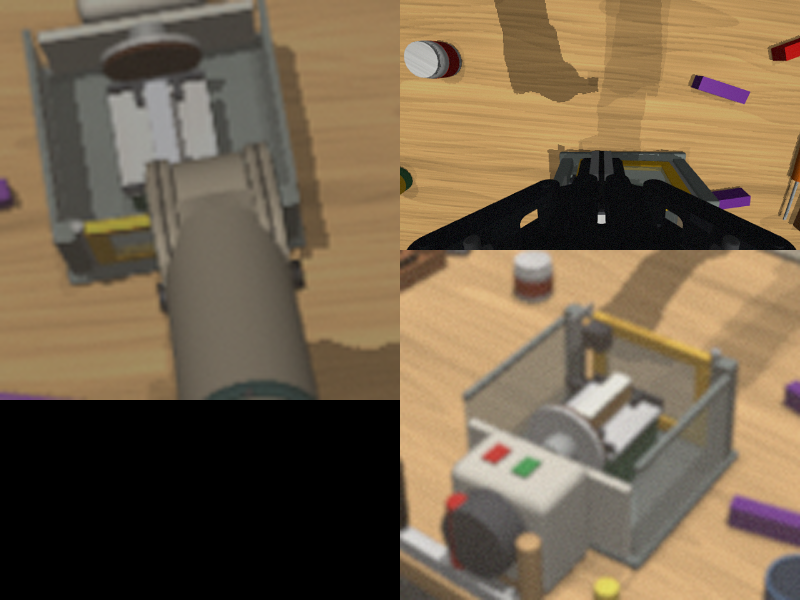

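All views show the door shut with no hand on it. The block shows light between the lugs. Move the arm aside for one clear measurement of the door line.

Request:
apply_moves --commands '[[[0.9,0,0.3,0.2,0,0],[0.95,0,0.2,0,0,0],[0.95,0,0,0,0,0],[0.95,0,0,0,0,0],[0.95,0,0,0,0,0],[0.95,0,0,0,0,0],[0.9,0,0,0,0,0],[0,0,0,0,0,0]]]'

```text
clock: 15.45
eef_pos: [429.5, 262.4, 240.6]
tool_rot: [-1.546, 0.007, 1.645]
force: [0.1, 0.1, 0.9]
width: 0.0
```

Run:
```python
from h import *
s,_=tool();print(s['eef_pos'].round(),s['clock'])
def yel(im):
    h=cv2.cvtColor(im,cv2.COLOR_RGB2HSV);return ((h[...,0]>20)&(h[...,0]<32)&(h[...,1]>150)&(h[...,2]>110))
d=grab('top');m=yel(d['image']);m[:165]=0;m[215:]=0;m[:,:235]=0;m[:,325:]=0
cols=[(c,np.where(m[:,c])[0].min()) for c in range(640) if m[:,c].any()]
P=np.array([onz(d,c,r,151)[:2] for c,r in cols]);k=np.polyfit(P[:,1],P[:,0],1);print('top inner edge x=',k,'y range',P[:,1].min(),P[:,1].max(),'leaf yaw deg',np.degrees(np.arctan(-k[0])))
q=grab('scene')
o=np.zeros((400,800,3),np.uint8);o[:,:400]=cv2.resize(d['image'][110:230,225:345],(400,400),interpolation=cv2.INTER_CUBIC);o[:350,400:]=cv2.resize(q['image'][180:320,240:400],(400,350),interpolation=cv2.INTER_CUBIC);save(o,'t7')
```

```text
[429. 262. 241.] 15.45
top inner edge x= [-5.02956366e-02  5.98228076e+02] y range -34.298467942080975 133.59357455275574 leaf yaw deg 2.879301464020988
```

View pics/t7.png

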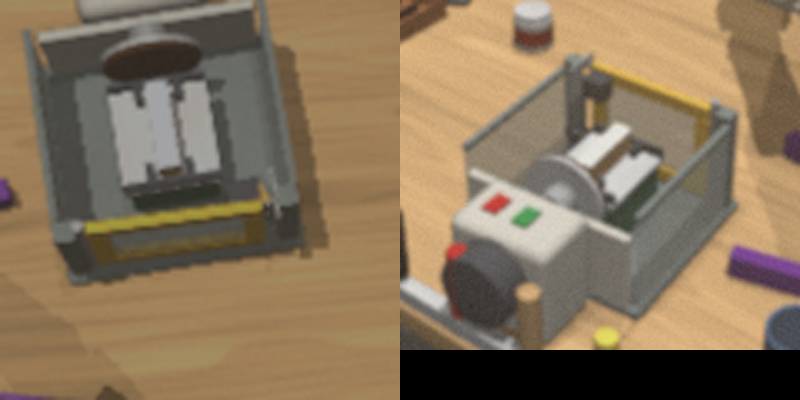

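Top view: the door is straight across the front ((88,225) to (265,207) in the crop) and staying put with the arm 150 mm away. The block is in the cradle. The leaf measures about 0.04 rad, against about 0.16 rad where the strike was first felt. Handing in.

```bash
python3 -c "
from cell import finish_job
print(finish_job())"
```

```text
the job is handed in; nothing more can be done
None
```

The key block is in the cradle and the door is shut and appears latched. I handed the job in about 15.5 s in; it gives no verdict.

- **Block:** I laid it in the cradle white side up and let go of it. The wrist view put its centre at about (695, 57) mm, within about 1 mm of my cradle estimate of (696, 57). The later top views still showed it between the stops.
- **Door:** I pushed it slowly. Resistance began around TCP x = 559 mm, dropped about 16 mm later, then rose to about 11 N against the bumper. I released it, and about 2 s later, with the arm well clear, it was still shut. It measured about 0.04 rad, against about 0.16 rad where the strike was first felt.
- **Not directly checked:** The latch and bumper joints can't be read, so "latched" rests on the force pattern and the door staying shut. I did not re-measure the bystanders, but saw nothing displaced and felt no contact with them.
- **Oddities:** Setting the block down gave a brief 19 N wrist reading. In the first pushes on the door, a vertical force of up to 5 N appeared that I could not fully explain. The arm's small moves were off by a few mm at times, so I corrected step by step.

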